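# Tip the bearing balls out of the twin-bay tray

## Task

Pick up the green twin-bay tray by the black grip on its divider and tip it over the blue pan so that both steel balls roll out into the blue pan, while the brass nut stays in its own bay the whole time. Then set the tray back down upright on the bench top and let go.

Things in the scene. Friction and masses are not known exactly. Their poses are not given: they have to be found in the camera images.
- tray_grip (a point): Loose green two-bay tray, 190 long (x) x 72 wide (y) x 42 high, 0.3 kg. Point: centre of the black grip block on its 6 mm middle divider, 72 mm above the underside. Block: 18 thick along x, 56 along y, reaching 18 above and below the point; free all round, fingers fit over the bays either side along x. x points from ball bay to nut bay; z up.
- pour_lip (a point): Middle of the ball bay's lip: open end of a 16 degree ramp up from the bay's flat floor, no end wall; 95 mm to -x of the divider, 16 mm above the underside, axes as the tray's. Level, the balls stay in; with this end tipped down they roll out from about 28 degrees and all are out by 40. The nut bay is its mirror image; the divider holds the nut up to 60 degrees of such tilt.
- ball_a_center (a point): Centre of one steel bearing ball, 22 mm in diameter, 44 g, which starts in the ball bay.
- ball_b_center (a point): Centre of the other steel bearing ball, the same, in the same bay.
- nut_center (a point): Centre of the brass-coloured hexagonal nut, 30 mm across the flats, 18 mm high, 70 g, which lies flat in the other bay.
- blue_pan: Blue open pan fixed to the bench, 170 x 170 x 50 mm high outside, walls and floor 5 mm, standing to the left or right of the tray; origin at the centre of its underside, x and y along its sides, z up. A red pan of the same size stands on the opposite side and is not to be used.
Not all that is in view belongs to the job. There is more than one size of the part that bears tray_grip; the job needs the largest.

How it is judged (in metres and radians):
On the way, in this order (a step that is already met when the one before it is completed fails the run):
1. the tray is lifted at least 30 mm with both balls in it (height (world z) of tray_grip above 0.102 m and distance between each of ball_a_center, ball_b_center and tray_grip below 0.11 m), for 0.1 s.
2. the tray is tipped by more than 20 degrees near the blue pan (angle between tray_grip's own z axis and vertical above 0.35 rad and horizontal distance between tray_grip and blue_pan below 0.2 m), for 0.1 s.
At the end, for the whole second after the job is handed in: Both balls lie inside the blue pan, the nut is still in its own bay of the tray, and the tray stands upright (within 10 degrees) on the bench top (its grip within 10 mm of its standing height), released (x of ball_a_center in the frame of blue_pan between -0.081 and 0.081 m and y of ball_a_center in the frame of blue_pan between -0.081 and 0.081 m and height (world z) of each of ball_a_center, ball_b_center below 0.045 m and x of ball_b_center in the frame of blue_pan between -0.081 and 0.081 m and y of ball_b_center in the frame of blue_pan between -0.081 and 0.081 m and x of nut_center in the frame of tray_grip between 0.003 and 0.1 m and z of nut_center in the frame of tray_grip below -0.02 m and angle between tray_grip's own z axis and vertical below 0.17 rad and height (world z) of tray_grip between 0.062 and 0.082 m); the robot touches nothing.
It fails at once if the nut leaves its bay (x of nut_center in the frame of tray_grip below 0 m or x of nut_center in the frame of tray_grip above 0.11 m or z of nut_center in the frame of tray_grip above 0 m).
It also fails if it takes over 56 s, if anything falls off the work surface, if the arm or the gripper's body presses on something with over 40 N, if the wrist force passes 120 N, or if a joint passes its speed limit or range.

## Robot

A 7-joint arm with a two-finger parallel gripper is mounted at the origin on the work surface. World frame = base frame: x ahead of the robot, y to its left, z up, the work surface at z = 0. Lengths are in mm, angles in rad, forces in N, time in s.
With the tool pointing down it reaches from about 350 to 900 mm from the base axis. Payload 8.1 kg.
Tool frame: the origin (TCP) lies midway between the tips of the shut fingers; the grasp point (between the pads) lies 19 mm behind it; y points along the fingers, z is the direction in which the jaws open and shut, and the axes are right-handed (so a half turn about y gives the same grasp; the last joint's range is limited). The gripper opens to 85 mm and grips with 20 to 120 N. Pads are 22 mm wide; open, the fingers measure 114 mm over their backs; the gripper's body (76 mm by 85 mm) begins 54 mm behind the grasp point. The pads swing forward as they close: fully open they stand 13 mm farther back than shut.
Start: joints at [1.121, 0.434, 0.025, 1.573, -0.012, 1.134, -0.075], TCP at [212.408, -587.813, 231.323] pointing down, gripper open.
Joint ranges: [-2.62, 2.62], [-0.44, 2.09], [-1.27, 1.32], [0.08, 2.57], [-1.32, 4.46], [0.12, 2], [-2.74, 2.74]. Speed limits (rad/s): [2.22, 2.22, 3.01, 3.01, 3.14, 3.14, 3.14].

## Interface

Orientations are given as a 3x3 rotation matrix whose columns are the frame's x, y, z axes.
In Python, from bench import arm, cams, order gives the robot as it stands.
- The arm moves only by the tool drive_tool, never from a script. Its argument "increments" is a list of rows, each a list of 4 numbers: the shift along the tool's x, y, z in mm, then the turn about the tool's y in rad. A call has 1 to 12 rows; each row is the pose to reach, as a shift and turn from the pose commanded when the call began, along the tool's axes at that moment; what a row does not reach only later rows make up. A row lasts 1/12 s, in which the tool goes at most 41.7 mm and 7.16 degrees, less where a joint would pass 70% of its speed; a pose out of reach is approached as far as the arm can. A call with a gripper value outside its range is refused whole. "fingers" is the opening, from 0 (shut) to 1 (fully open), set as the call begins (left out, the last holds). The fingers move at their own pace and stop on an object; "newtons" is the grip in N (left out, the last holds). Time passes only in rows, so rows that repeat a pose let the fingers close. It gives the time, the measured TCP pose, the force and the opening at its end, in the units of the state.
- arm.get_state(): the state, without advancing time (a new reading comes with each control period).
- cams.camera(name): name is "side" or "top"; returns the picture (480x640x3 uint8, red, green, blue); there is no depth.
- cams.camera_model(name): a dict with "intrinsics" (3x3 intrinsics, pixels), "rvec" (rotation vector, rad) and "tvec" (3), from world to camera coordinates, as OpenCV has them. Camera axes: x right, y down, z forward; pixel columns grow to the right and rows downward; lengths in mm; the calibration is good to about 2 mm. A picture is of the moment at which its call begins. camera_model takes no time and is no camera call.
- order.sign_off(): hands the job in, once; it reports no verdict.
The state is a dict: "t": time; "joints": joint angles; "dq": joint speeds; "joint_efforts": joint torques, N m; "tcp_pos": TCP position; "orientation": TCP orientation; "ft_force": force on the tool from outside, world axes, zero at the start; "ft_torque": the same for the moment, N m; "grip_width": finger opening in mm.
Only numpy, scipy, OpenCV 4.12 (cv2) and the standard library are available. Lean on these libraries where they do the work, as an engineer would, in place of code of your own. Each camera call takes 0.05 s, during which the arm holds its last target. There are 200 camera calls.

## Working session

There is one attempt and no reset: what is moved stays moved. The work goes in short steps, Python scripts to look and compute and a tool call to move; the robot and the scene stay as the last step left them, time stands still between calls to the robot, and variables do not carry over. Pictures are saved under pics/ and viewed, about 8 in all and at most 12, crops included, and the job is handed in when it is done.

Besides the shell and the picture viewer there is one more tool, called after ">>>" as name(argument=value, ...), one argument or row to a line, values as JSON. drive_tool: Moves the arm, as the interface text tells. Its arguments: {"type":"object","properties":{"increments":{"type":"array","items":{"type":"array","items":{"type":"number"}}},"fingers":{"type":"number"},"newtons":{"type":"number"}},"required":["increments"]}

```bash
mkdir -p pics
cat > h.py <<'E'
import numpy as np, cv2
from bench import arm, cams, order
def save(n,f,crop=None,s=1):
    im=cams.camera(n)[:,:,::-1]
    if crop: x0,y0,x1,y1=crop; im=im[y0:y1,x0:x1]
    if s!=1: im=cv2.resize(im,None,fx=s,fy=s,interpolation=cv2.INTER_CUBIC)
    cv2.imwrite('pics/'+f,im)
def cm(n):
    m=cams.camera_model(n); R=cv2.Rodrigues(np.array(m['rvec'],float))[0]
    return np.array(m['intrinsics'],float),R,np.array(m['tvec'],float).ravel()
def ray(n,u,v,z):
    K,R,t=cm(n); d=R.T@np.linalg.inv(K)@np.array([u,v,1.]); c=-R.T@t
    return c+d*(z-c[2])/d[2]
def proj(n,p):
    K,R,t=cm(n); q=K@(R@np.array(p,float)+t); return q[:2]/q[2]
E
python3 - <<'E'
from h import *
save('top','t1.png'); save('side','s1.png')
s=arm.get_state(); print(s)
for n in('top','side'):
    K,R,t=cm(n); print(n,-R.T@t,R.round(2).tolist())
E
```

```text
{'t': 0.1, 'joints': array([ 1.1214284 ,  0.4351495 ,  0.02496782,  1.57398293, -0.01160525,
        1.13397448, -0.07508682]), 'dq': array([ 3.66348560e-04, -2.03583104e-03,  1.66226185e-04, -2.20021241e-03,
        2.00329850e-03, -7.78574778e-05, -3.38595981e-04]), 'joint_efforts': array([ 1.82140502e-03, -6.71753883e+01,  1.02742586e+00, -3.16906428e+01,
        1.56950369e-02,  7.22855635e-03,  5.75205308e-05]), 'tcp_pos': array([ 212.22258702, -587.40671574,  230.61569295]), 'orientation': array([[-9.40494045e-01, -5.74618080e-04,  3.39809684e-01],
       [-3.39810149e-01,  1.24283351e-03, -9.40493231e-01],
       [ 1.18097552e-04, -9.99999063e-01, -1.36413857e-03]]), 'ft_force': array([ 0.00227542, -0.29680527,  0.75299496]), 'ft_torque': array([ 0.01130827, -0.02971034, -0.01905084]), 'grip_width': 85.39140493035295}
top [424.68085034  -3.64165281 885.33321385] [[0.03, -1.0, 0.01], [-1.0, -0.03, -0.05], [0.05, -0.01, -1.0]]
side [ 66.26096866 410.40840614 514.01588215] [[-0.71, -0.71, 0.01], [-0.42, 0.41, -0.81], [0.57, -0.57, -0.59]]
```

View pics/t1.png

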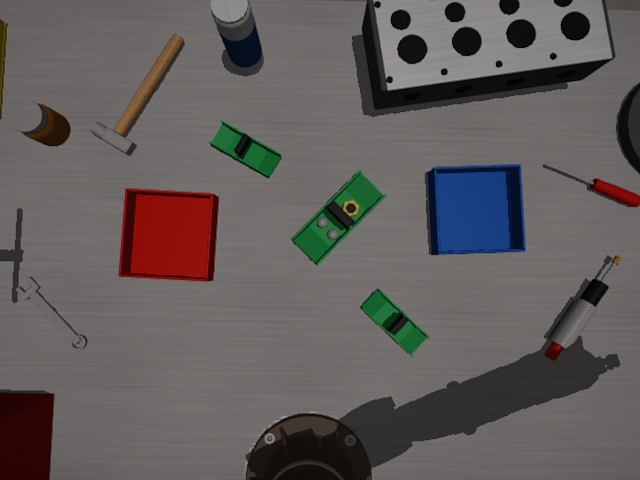

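View pics/s1.png

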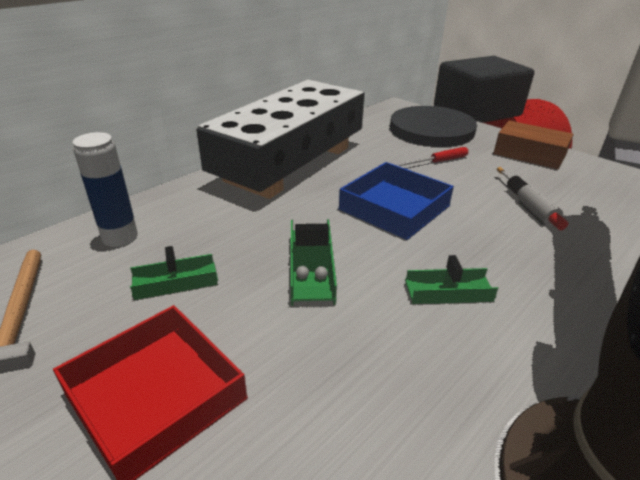

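The top view shows three green trays with black grips. The largest is at about (340,216), with two balls at (322,223) and (333,235) and a nut at (351,208). Two smaller empty ones are at (242,145) and (397,323). The blue pan is at about (476,210) and the red one at (168,235). I choose the one at (340,216) and check it in a crop.

Run:
```python
from h import *
save('top','t2.png',(280,160,400,275),5)
```

```text
(no output)
```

View pics/t2.png

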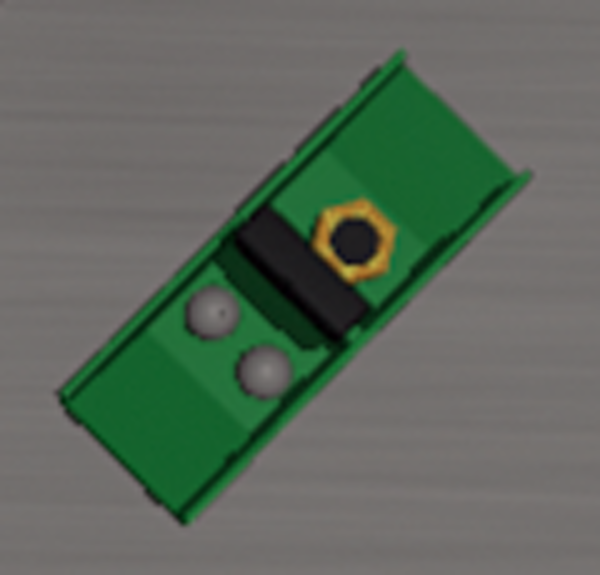

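The crop shows the two balls at crop (211,312) and (265,370) and the nut at (355,241). The grip's top face runs over (262,207), (370,305), (340,342), (236,237), and the tray wall tips are at (403,52), (530,175), (62,395), (187,522).

Run:
```python
from h import *
f=lambda p,z: ray('top',280+(p[0]+.5)/5-.5,160+(p[1]+.5)/5-.5,z)
c=[f(p,42) for p in [(403,52),(530,175),(62,395),(187,522)]]
print(np.round(c,1)); print('ctr',np.mean(c,0), 'L',np.linalg.norm(c[0]-c[2]),np.linalg.norm(c[1]-c[3]),'W',np.linalg.norm(c[0]-c[1]))
d=c[0]+c[1]-c[2]-c[3]; th=np.arctan2(d[1],d[0]); print('yaw',th,np.degrees(th))
g=[f(p,90) for p in [(262,207),(370,305),(342,342),(236,237)]]; print(np.round(g,1),np.mean(g,0))
e=(g[1]-g[0]+g[2]-g[3]); print('grip yaw',np.degrees(np.arctan2(e[1],e[0]))+90)
print('nut',f((355,241),22),'balls',f((211,312),17),f((265,370),17))
for n,pts in(('blue',[(427,170),(520,165),(525,250),(431,254)]),):
    q=[ray('top',*p,50) for p in pts]; print(np.round(q,1),np.mean(q,0)); e=q[1]-q[0]; print(np.degrees(np.arctan2(e[1],e[0])),np.linalg.norm(e))
O=arm.get_state()['orientation']; print(np.degrees(np.arctan2(O[1,2],O[0,2])))
```

```text
[[ 605.9  -85.8   42. ]
 [ 559.  -136.4   42. ]
 [ 468.3   43.2   42. ]
 [ 420.6   -6.5   42. ]]
ctr [513.46298833 -46.37814605  42.        ] L 188.60038742578757 189.84779123114785 W 68.96503089706857
yaw -0.7533724133870466 -43.165059688662936
[[536.8 -30.7  90. ]
 [501.9 -71.1  90. ]
 [488.  -61.2  90. ]
 [525.5 -21.5  90. ]] [513.04045692 -46.11630261  90.        ]
grip yaw -42.09611108139228
nut [533.83054901 -70.34245542  22.        ] balls [504.39255687 -13.88400284  17.        ] [481.78881636 -36.02204422  17.        ]
[[ 607.9 -214.5   50. ]
 [ 622.9 -395.3   50. ]
 [ 458.1 -405.7   50. ]
 [ 445.6 -224.5   50. ]] [ 533.62128376 -309.98490484   50.        ]
-85.25861642179518 181.44957808904007
-70.13622798068036
```

Blue pan is at (534,-310). The ball bay points away from it, and the tool can only yaw, not tilt. My plan is to grip the block across its 56 mm ends, so the tray can pivot in the pads about its own y axis. Then I push the nut end up against a fixed edge taller than the pan wall. The big black block beyond the blue pan is a candidate, so I measure it first.

Run:
```python
from h import *
a=cv2.imread('pics/t1.png')[0:260,350:640]; b=cv2.imread('pics/s1.png')[60:250,190:480]
r=lambda i:cv2.resize(i,None,fx=2.7,fy=2.7 if i is b else 2.7,interpolation=cv2.INTER_CUBIC)
cv2.imwrite('pics/c3.png',np.vstack([cv2.resize(a[0:110],None,fx=2.7,fy=2.7),r(b)])[:800])
print(cv2.imread('pics/c3.png').shape)
im=cv2.imread('pics/c3.png'); cv2.imwrite('pics/c3.png',cv2.resize(im,None,fx=.7407,fy=.7407))
```

```text
(800, 783, 3)
```

View pics/c3.png

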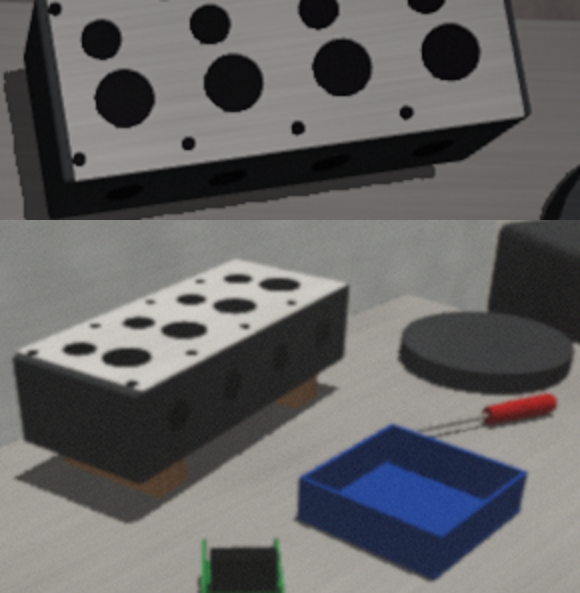

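The block's front top edge runs from top px (386,90) to (614,57). In the side view it runs from (260,146) to (364,92). It stands on wooden supports.

Run:
```python
from h import *
P=lambda n:(lambda K,R,t:K@np.c_[R,t])(*cm(n))
def tri(a,b):
    X=cv2.triangulatePoints(P('top'),P('side'),np.array(a,float).reshape(2,1),np.array(b,float).reshape(2,1)); X=(X[:3]/X[3]).ravel()
    return X.round(1), proj('top',X).round(1),proj('side',X).round(1)
A=tri((386,90.5),(260,146)); B=tri((614.5,57.5),(364.5,92)); print(A,B)
# bottom front edge top px (48,218)/2 ,(462,160)/2
print('bottom',tri((375,108.5),(190+141/2,60+(485-220)/2)))
# pan corners from side view + inside floor
print('pan', [tri(a,b)[0] for a,b in (((427,170),(190+301/2,60+(478-220)/2)),((520,165),(190+392/2,60+(425-220)/2)),((525,250),(190+526/2,60+(472-220)/2)),((431,254),(190+440/2,60+(536-220)/2)))])
```

```text
(array([ 726.1, -117.5,  140.5]), array([385.7,  90.2]), array([260.3, 146. ])) (array([ 798. , -519.8,  138.7]), array([614.4,  57.4]), array([364.6,  92. ]))
bottom (array([ 729.7, -113. ,   38.4]), array([375.2, 108.7]), array([260.3, 192.5]))
pan [array([ 604. , -214.7,   57.2]), array([ 624. , -396.7,   46.7]), array([ 458.2, -407. ,   47.3]), array([ 442.7, -224.5,   57.3])]
```

Block edge is at z≈140 mm, from (726,-117) to (798,-520), so it is usable. The plan has four parts:
1. Pivot-grip across the block's ends and lift.
2. Pre-tilt the tray to about 24° on the block edge.
3. Carry it tilted over the pan and finish tipping against the pan's near inner wall.
4. Set it down.

Moves are computed next.

```bash
cat >> h.py <<'E'
def inc(x,y,z,yaw):
    "tool-frame shift and turn from the present pose to TCP (x,y,z) with jaw axis at yaw (deg)"
    s=arm.get_state(); O=s['orientation']; d=O.T@(np.array([x,y,z])-s['tcp_pos'])
    y0=np.degrees(np.arctan2(O[1,2],O[0,2])); t=np.radians(-((yaw-y0+180)%360-180))
    print('pos',s['tcp_pos'].round(1),'yaw',y0.round(1),'-> inc',d.round(1),t.round(3))
E
python3 -c "
from h import *
inc(513,-46,150,-133)"
```

```text
pos [ 212.3 -587.5  230.7] yaw -70.1 -> inc [-466.8   81.1 -407. ] 1.097
```

>>> drive_tool(
  increments=[
    [-467, 81, -407, 1.097],
    [-467, 81, -407, 1.097],
    [-467, 81, -407, 1.097],
    [-467, 81, -407, 1.097],
    [-467, 81, -407, 1.097],
    [-467, 81, -407, 1.097],
    [-467, 81, -407, 1.097],
    [-467, 81, -407, 1.097],
    [-467, 81, -407, 1.097],
    [-467, 81, -407, 1.097],
    [-467, 81, -407, 1.097],
    [-467, 81, -407, 1.097],
  ],
  fingers=1,
  newtons=20,
)

```text
t: 1.15
tcp_pos: [441.6, -175.4, 169.7]
orientation: [[-0.731, 0.0, -0.682], [0.682, -0.0, -0.731], [-0.0, -1.0, -0.0]]
ft_force: [0.9, -1.3, 0.5]
grip_width: 85.7
```

```bash
python3 -c "
from h import *
inc(513,-46,150,-133)"
```

```text
pos [ 441.6 -175.4  169.7] yaw -133.0 -> inc [  36.1   19.7 -143.3] -0.001
```

>>> drive_tool(
  increments=[
    [36, 20, -143, 0],
    [36, 20, -143, 0],
    [36, 20, -143, 0],
    [36, 20, -143, 0],
    [36, 20, -143, 0],
    [36, 20, -143, 0],
  ],
)

```text
t: 1.65
tcp_pos: [512.4, -46.5, 149.3]
orientation: [[-0.734, -0.001, -0.679], [0.679, 0.0, -0.734], [0.001, -1.0, 0.0]]
ft_force: [-0.9, -1.5, -0.1]
grip_width: 85.6
```

Run:
```python
from h import *
inc(513,-46,56,-133)
save('side','s4.png',(220,120,420,320),3)
p=arm.get_state()['tcp_pos']; print(proj('side',p),proj('side',(513,-46,72)),proj('side',(513,-46,90)))
```

```text
pos [512.4 -46.5 149.3] yaw -132.8 -> inc [-0.2 93.3 -0.8] 0.004
[314.15238595 193.94720816] [312.23493002 234.75782638] [312.33654091 225.77178834]
```

View pics/s4.png

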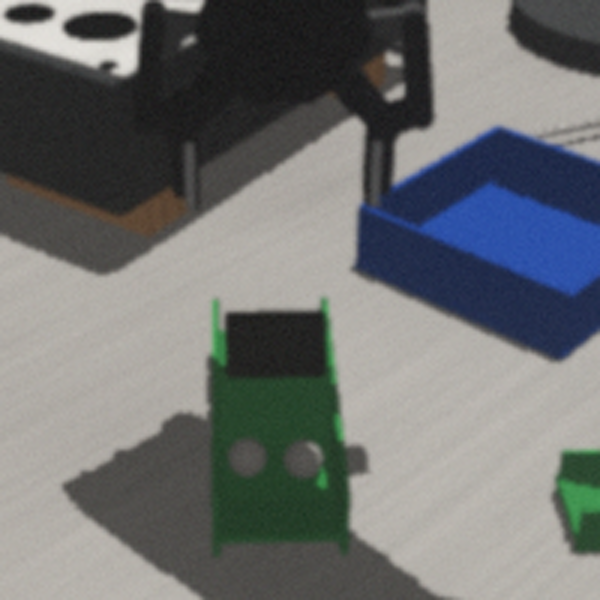

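The fingers straddle the block symmetrically: tips at crop x 190 and 378, block at 226–328. I go down and close.

>>> drive_tool(
  increments=[
    [0, 30, -1, 0],
    [0, 60, -1, 0],
    [0, 85, -1, 0],
    [0, 98, -1, 0],
    [0, 98, -1, 0],
    [0, 98, -1, 0],
  ],
)

```text
t: 2.2
tcp_pos: [512.2, -48.9, 51.8]
orientation: [[-0.73, -0.001, -0.683], [0.683, -0.001, -0.73], [0.001, -1.0, 0.001]]
ft_force: [-0.1, 0.4, 0.4]
grip_width: 85.1
```

>>> drive_tool(
  increments=[
    [0, 0, 0, 0],
    [0, 0, 0, 0],
    [0, 0, 0, 0],
    [0, 0, 0, 0],
    [0, 0, 0, 0],
    [0, 0, 0, 0],
    [0, 0, 0, 0],
    [0, 0, 0, 0],
    [0, 0, 0, 0],
    [0, 0, 0, 0],
  ],
  fingers=0,
  newtons=30,
)

```text
t: 3.03
tcp_pos: [514.4, -47.4, 53.4]
orientation: [[-0.731, 0.003, -0.682], [0.682, -0.0, -0.731], [-0.003, -1.0, -0.002]]
ft_force: [0.2, 0.4, 6.7]
grip_width: 55.8
```

Gripped at 55.8 mm, as expected. Now I lift.

>>> drive_tool(
  increments=[
    [0, -3, 0, 0],
    [0, -9, 0, 0],
    [0, -18, 0, 0],
    [0, -28, 0, 0],
    [0, -38, 0, 0],
    [0, -48, 0, 0],
    [0, -60, 0, 0],
    [0, -72, 0, 0],
    [0, -84, 0, 0],
    [0, -94, 0, 0],
    [0, -100, 0, 0],
    [0, -100, 0, 0],
  ],
)

```text
t: 4.03
tcp_pos: [513.8, -47.3, 153.5]
orientation: [[-0.731, 0.003, -0.682], [0.682, -0.0, -0.731], [-0.002, -1.0, -0.002]]
ft_force: [0.6, -0.5, -4.2]
grip_width: 55.4
```

Run:
```python
from h import *
save('side','s5.png',(200,80,440,280),3)
inc(500,-200,190,-80)
```

```text
pos [513.4 -47.3 152.6] yaw -133.0 -> inc [-94.4 -37.5 120.7] -0.925
```

View pics/s5.png

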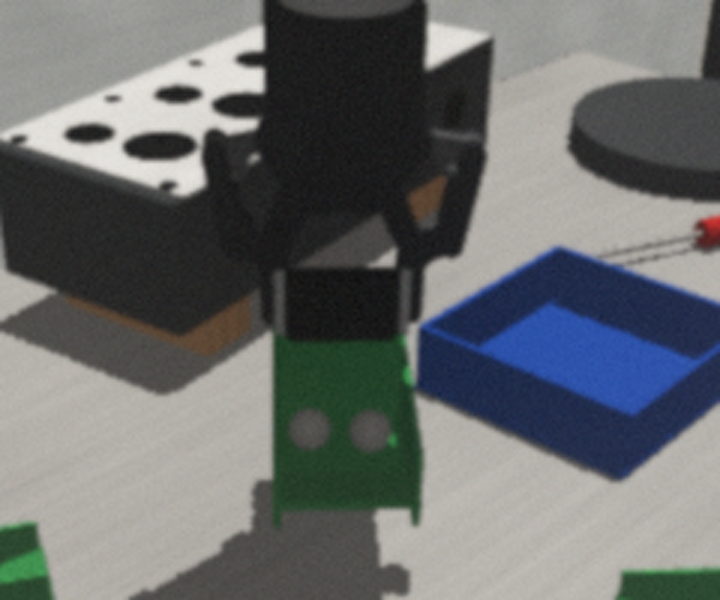

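The tray is lifted level with both balls in the bay, at crop (308,428) and (371,430). Next I raise it and yaw it to face the block edge.

>>> drive_tool(
  increments=[
    [0, -2, 0, -0.03],
    [0, -6, 0, -0.09],
    [0, -12, 0, -0.18],
    [0, -20, 0, -0.29],
    [0, -28, 0, -0.4],
    [0, -36, 0, -0.51],
    [0, -43, 0, -0.62],
    [0, -50, 0, -0.72],
    [0, -56, 0, -0.81],
    [0, -60, 0, -0.88],
    [0, -62, 0, -0.915],
    [0, -62, 0, -0.925],
  ],
)

```text
t: 5.08
tcp_pos: [512.7, -47.4, 213.5]
orientation: [[-0.984, -0.001, 0.175], [-0.175, 0.0, -0.984], [0.001, -1.0, -0.0]]
ft_force: [0.3, 0.7, -4.4]
grip_width: 55.8
```

```bash
python3 -c "
from h import *
inc(678,-305,215,-80)"
```

```text
pos [512.7 -47.4 213.5] yaw -79.9 -> inc [-117.5   -1.7  282.6] 0.002
```

>>> drive_tool(
  increments=[
    [-1, 0, 3, 0],
    [-3, 0, 8, 0],
    [-7, 0, 17, 0],
    [-12, 0, 29, 0],
    [-18, 0, 43, 0],
    [-24, -1, 57, 0],
    [-30, -1, 71, 0],
    [-36, -1, 85, 0],
    [-42, -1, 99, 0],
    [-48, -1, 113, 0],
    [-53, -1, 127, 0],
    [-59, -1, 141, 0],
  ],
)

```text
t: 6.08
tcp_pos: [596.2, -178.3, 214.5]
orientation: [[-0.985, -0.0, 0.173], [-0.173, -0.0, -0.985], [0.0, -1.0, 0.0]]
ft_force: [0.4, -1.1, -4.1]
grip_width: 55.6
```

>>> drive_tool(
  increments=[
    [-6, 0, 14, 0],
    [-12, 0, 28, 0],
    [-18, 0, 42, 0],
    [-24, -1, 56, 0],
    [-30, -1, 70, 0],
    [-36, -1, 84, 0],
    [-42, -1, 98, 0],
    [-48, -1, 112, 0],
    [-53, -1, 124, 0],
    [-56, -1, 133, 0],
    [-58, -1, 139, 0],
    [-59, -1, 141, 0],
  ],
)

```text
t: 7.08
tcp_pos: [678.1, -306.4, 215.2]
orientation: [[-0.985, -0.001, 0.172], [-0.172, -0.001, -0.985], [0.001, -1.0, 0.0]]
ft_force: [0.4, -0.2, -3.1]
grip_width: 55.4
```

Run:
```python
from h import *
inc(678,-305,193,-80)
a=cams.camera('side')[40:260,230:530,::-1]; b=cams.camera('top')[30:280,390:590,::-1]
a=cv2.resize(a,None,fx=1.6,fy=1.6); b=cv2.resize(b,None,fx=1.5,fy=1.408)
cv2.imwrite('pics/s6.png',np.hstack([a,b]))
```

```text
pos [ 678.1 -306.4  215.2] yaw -80.1 -> inc [-0.2 22.2 -1.4] -0.001
```

View pics/s6.png

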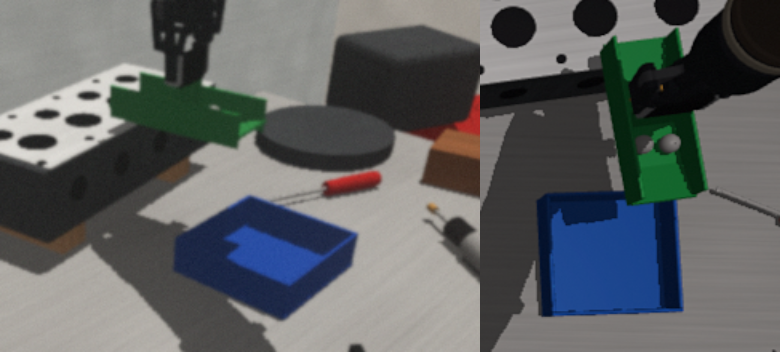

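Tray is level, with the nut end overlapping the block edge and both balls in the bay. Now I reduce the grip and lower onto the edge while backing off.

>>> drive_tool(
  increments=[
    [0, 5, 0, 0],
    [0, 10, 0, 0],
    [0, 15, 0, 0],
    [0, 19, 0, 0],
    [0, 22, 0, 0],
    [2, 26, 0, 0],
    [5, 30, 0, 0],
    [8, 34, 0, 0],
    [11, 38, 0, 0],
    [14, 42, 0, 0],
    [17, 46, 0, 0],
    [20, 50, 0, 0],
  ],
  newtons=20,
)

```text
t: 8.18
tcp_pos: [658.8, -308.0, 165.5]
orientation: [[-0.985, 0.001, 0.174], [-0.174, -0.0, -0.985], [-0.001, -1.0, 0.0]]
ft_force: [0.8, 1.0, 0.1]
grip_width: 55.6
```

Run:
```python
from h import *
inc(678,-305,193,-80)
a=cams.camera('side')[40:260,230:530,::-1]; b=cams.camera('top')[30:280,390:590,::-1]
a=cv2.resize(a,None,fx=1.6,fy=1.6); b=cv2.resize(b,None,fx=1.5,fy=1.408)
cv2.imwrite('pics/s7.png',np.hstack([a,b]))
```

```text
pos [ 658.8 -308.   165.5] yaw -80.0 -> inc [-19.5 -27.4   0.4] 0.0
```

View pics/s7.png

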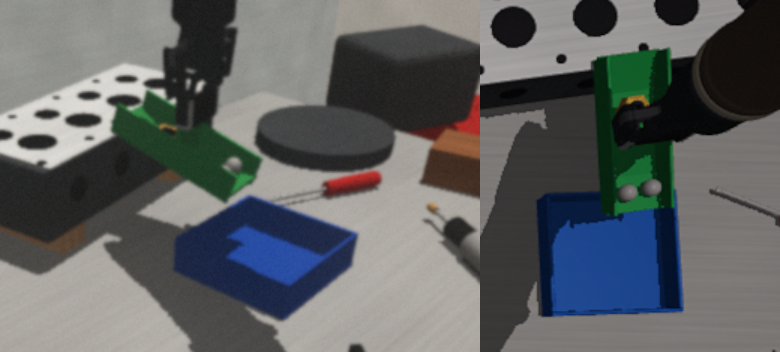

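The pivoting works: the tray is tilted about 18° on the edge. The balls have rolled to the ramp, at crop (627,193) and (651,187), the lip at (640,212) is over the pan, and the nut leans on the divider. I continue tilting here, with the lip already over the pan.

>>> drive_tool(
  increments=[
    [2, 3, 0, 0],
    [4, 6, 0, 0],
    [6, 9, 0, 0],
    [8, 12, 0, 0],
    [10, 15, 0, 0],
    [12, 18, 0, 0],
    [14, 21, 0, 0],
    [16, 24, 0, 0],
    [16, 24, 0, 0],
    [16, 24, 0, 0],
  ],
)

```text
t: 9.12
tcp_pos: [641.6, -310.8, 140.9]
orientation: [[-0.985, -0.002, 0.174], [-0.174, 0.0, -0.985], [0.002, -1.0, -0.001]]
ft_force: [0.5, -0.5, -3.7]
grip_width: 55.5
```

Run:
```python
from h import *
inc(678,-305,193,-80)
print(ray('top',390+160/1.5,30+212/1.408,82))
a=cams.camera('side')[40:260,230:530,::-1]; b=cams.camera('top')[30:280,390:590,::-1]
a=cv2.resize(a,None,fx=1.6,fy=1.6); b=cv2.resize(b,None,fx=1.5,fy=1.408)
cv2.imwrite('pics/s8.png',np.hstack([a,b]))
```

```text
pos [ 641.6 -310.8  140.9] yaw -80.0 -> inc [-36.7 -52.2   0.6] -0.0
[ 584.77921566 -336.74247736   82.        ]
```

View pics/s8.png

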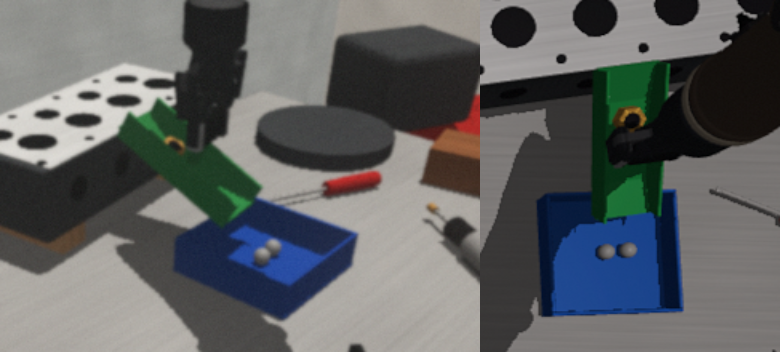

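Both balls are in the blue pan, at crop (605,251) and (627,250), and the nut is still against the divider in its own bay. Now I lift off and carry the tray back to free bench space.

>>> drive_tool(
  increments=[
    [0, -3, 0, 0],
    [2, -9, 0, 0],
    [4, -17, 0, 0],
    [7, -27, 0, 0],
    [10, -37, 0, 0],
    [13, -47, 0, 0],
    [16, -55, 0, 0],
    [18, -60, 0, 0],
    [20, -62, 0, 0],
    [20, -62, 0, 0],
  ],
)

```text
t: 10.05
tcp_pos: [622.8, -314.6, 204.6]
orientation: [[-0.985, 0.001, 0.173], [-0.173, -0.001, -0.985], [-0.001, -1.0, 0.001]]
ft_force: [-0.4, -1.2, -3.2]
grip_width: 55.3
```

```bash
python3 -c "
from h import *
inc(500,-50,180,-80)"
```

```text
pos [ 622.8 -314.6  204.6] yaw -80.0 -> inc [  75.    24.4 -281.9] -0.0
```

>>> drive_tool(
  increments=[
    [1, 0, -4, 0],
    [3, 1, -12, 0],
    [6, 2, -24, 0],
    [10, 3, -38, 0],
    [14, 4, -53, 0],
    [18, 6, -68, 0],
    [22, 7, -83, 0],
    [26, 8, -98, 0],
    [30, 10, -113, 0],
    [34, 11, -128, 0],
    [38, 12, -143, 0],
    [42, 13, -158, 0],
  ],
)

```text
t: 11.05
tcp_pos: [553.3, -164.2, 190.3]
orientation: [[-0.985, -0.001, 0.175], [-0.175, 0.001, -0.985], [0.001, -1.0, -0.001]]
ft_force: [0.1, 0.3, -3.5]
grip_width: 55.5
```

>>> drive_tool(
  increments=[
    [4, 1, -15, 0],
    [8, 2, -30, 0],
    [12, 3, -45, 0],
    [16, 5, -60, 0],
    [20, 6, -75, 0],
    [24, 7, -88, 0],
    [27, 8, -99, 0],
    [30, 9, -108, 0],
    [32, 10, -115, 0],
    [33, 11, -120, 0],
    [33, 11, -123, 0],
    [33, 11, -124, 0],
  ],
)

```text
t: 12.05
tcp_pos: [500.3, -49.4, 179.9]
orientation: [[-0.985, 0.0, 0.174], [-0.174, -0.0, -0.985], [-0.0, -1.0, 0.0]]
ft_force: [0.5, 0.9, -3.8]
grip_width: 55.6
```

Run:
```python
from h import *
inc(500,-50,95,-80)
a=cams.camera('side')[100:320,200:430,::-1]; b=cams.camera('top')[100:320,230:530,::-1]
cv2.imwrite('pics/s9.png',cv2.resize(np.hstack([a,b]),None,fx=1.5,fy=1.5))
```

```text
pos [500.3 -49.4 179.9] yaw -80.0 -> inc [ 0.4 84.9  0.6] 0.0
```

View pics/s9.png

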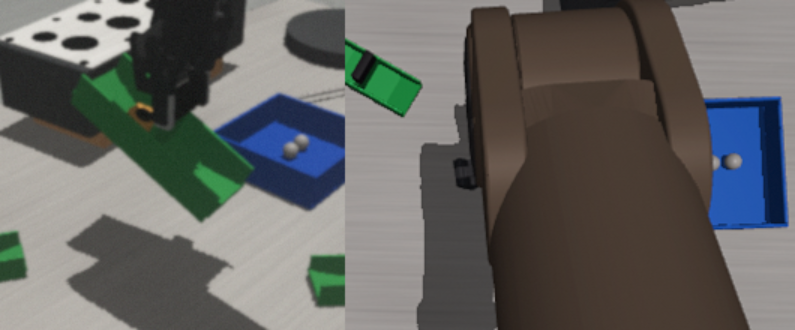

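The tray is held tilted about 30°, with the nut in its bay and the balls in the pan. I lower it: the ball-end corner touches first and should turn the tray back upright.

>>> drive_tool(
  increments=[
    [0, 4, 0, 0],
    [0, 12, 0, 0],
    [0, 24, 0, 0],
    [0, 36, 0, 0],
    [0, 48, 0, 0],
    [0, 60, 0, 0],
    [0, 70, 0, 0],
    [0, 77, 0, 0],
    [-1, 81, 0, 0],
    [-3, 85, 0, 0],
    [-5, 88, 0, 0],
    [-7, 91, 0, 0],
  ],
)

```text
t: 13.15
tcp_pos: [507.7, -48.3, 88.9]
orientation: [[-0.985, 0.001, 0.174], [-0.174, -0.0, -0.985], [-0.001, -1.0, 0.0]]
ft_force: [0.7, -0.0, -3.0]
grip_width: 55.5
```

>>> drive_tool(
  increments=[
    [-2, 3, 0, 0],
    [-5, 6, 0, 0],
    [-8, 9, 0, 0],
    [-11, 12, 0, 0],
    [-14, 15, 0, 0],
    [-17, 18, 0, 0],
    [-20, 21, 0, 0],
    [-22, 24, 0, 0],
    [-24, 27, 0, 0],
    [-26, 30, 0, 0],
    [-28, 32, 0, 0],
    [-28, 33, 0, 0],
  ],
)

```text
t: 14.15
tcp_pos: [541.7, -42.4, 58.9]
orientation: [[-0.985, 0.013, 0.175], [-0.175, 0.001, -0.985], [-0.013, -1.0, 0.001]]
ft_force: [9.5, 0.8, 10.8]
grip_width: 55.6
```

Run:
```python
from h import *
inc(526,-45,54,-80); print(arm.get_state()['ft_force'])
a=cams.camera('side')[150:350,200:430,::-1]
cv2.imwrite('pics/s10.png',cv2.resize(a,None,fx=2.6,fy=2.6))
```

```text
pos [541.7 -42.4  58.9] yaw -79.9 -> inc [16.   4.7 -0.1] 0.001
[ 9.54823808  0.75821279 10.82964998]
```

View pics/s10.png

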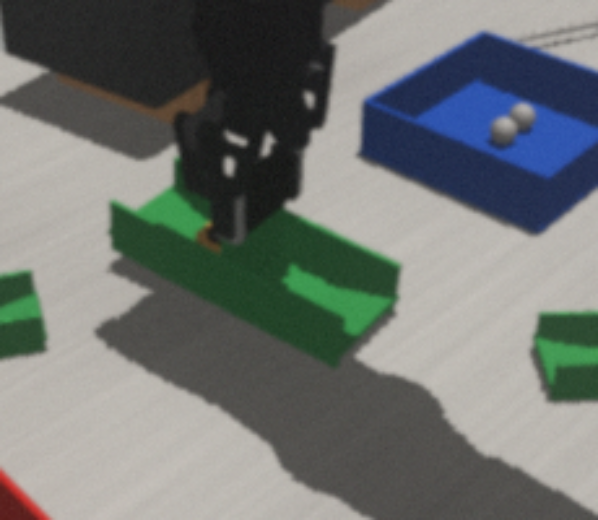

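The tray is almost flat, with the nut end a few mm up. I lower the last few mm, ease the side force, then open slowly.

>>> drive_tool(
  increments=[
    [2, 1, 0, 0],
    [3, 2, 0, 0],
    [4, 3, 0, 0],
    [4, 4, 0, 0],
    [4, 4, 0, 0],
  ],
)

```text
t: 14.62
tcp_pos: [535.5, -43.6, 54.1]
orientation: [[-0.985, 0.009, 0.174], [-0.174, 0.001, -0.985], [-0.009, -1.0, 0.001]]
ft_force: [6.9, 1.4, 6.9]
grip_width: 55.9
```

>>> drive_tool(
  increments=[
    [0, 0, 0, 0],
    [0, 0, 0, 0],
    [0, 0, 0, 0],
    [0, 0, 0, 0],
    [0, 0, 0, 0],
    [0, 0, 0, 0],
    [0, 0, 0, 0],
    [0, 0, 0, 0],
  ],
  fingers=1,
)

```text
t: 15.28
tcp_pos: [530.6, -44.2, 51.8]
orientation: [[-0.985, -0.0, 0.174], [-0.174, -0.0, -0.985], [0.0, -1.0, -0.0]]
ft_force: [0.7, -0.6, -0.4]
grip_width: 85.4
```

Released with no residual force. I go straight up, then clear of the view.

>>> drive_tool(
  increments=[
    [0, -5, 0, 0],
    [0, -15, 0, 0],
    [0, -30, 0, 0],
    [0, -50, 0, 0],
    [0, -75, 0, 0],
    [0, -100, 0, 0],
    [0, -130, 0, 0],
    [0, -160, 0, 0],
    [0, -160, 30, 0],
    [0, -160, 65, 0],
    [0, -160, 100, 0],
    [0, -160, 140, 0],
  ],
)

```text
t: 16.28
tcp_pos: [555.3, -182.3, 213.5]
orientation: [[-0.984, 0.002, 0.176], [-0.176, 0.0, -0.984], [-0.002, -1.0, 0.0]]
ft_force: [1.4, 0.2, 0.2]
grip_width: 85.4
```

>>> drive_tool(
  increments=[
    [0, 0, 40, 0],
    [0, 0, 80, 0],
    [0, 0, 120, 0],
    [0, 0, 150, 0],
    [0, 0, 160, 0],
    [0, 0, 160, 0],
  ],
)

```text
t: 16.78
tcp_pos: [581.9, -343.6, 212.2]
orientation: [[-0.986, -0.0, 0.169], [-0.169, -0.002, -0.986], [0.0, -1.0, 0.001]]
ft_force: [0.1, 0.1, -0.9]
grip_width: 85.3
```

Run:
```python
from h import *
a=cams.camera('side')[150:350,200:430,::-1]; b=cams.camera('top')[100:300,280:540,::-1]
cv2.imwrite('pics/s11.png',cv2.resize(np.hstack([a,b]),None,fx=1.6,fy=1.6))
s=arm.get_state(); print(s['t'],s['tcp_pos'],s['dq'].round(3))
```

```text
16.8833 [ 582.88818797 -338.63308545  212.29458982] [-0.022 -0.011 -0.021  0.019 -0.001 -0.003 -0.003]
```

View pics/s11.png

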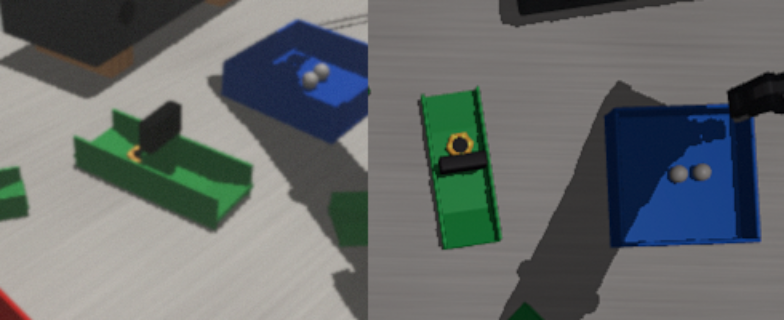

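The tray stands flat on the bench with the nut in its bay at (460,145). Both balls are in the blue pan at (679,174) and (701,172), and the gripper is clear. I hand in.

```bash
python3 -c "
from bench import order
print(order.sign_off())"
```

```text
the job is handed in; nothing more can be done
None
```

The job is handed in at about 17 s of the 56 s allowed; `sign_off` gives no verdict.

**What I did:** the tool cannot tilt, so I gripped the largest tray's black block across its 56 mm ends. That let the tray pivot in the pads. I lifted it about 100 mm with both balls in it, then lowered the nut end onto the front top edge of the black block behind the blue pan. The tray tipped to roughly 28–30° (estimated from geometry and pictures, not measured) with its lip over the pan, and both balls rolled out into it. I then carried the tray to free bench space and lowered it so it turned back upright, released it and moved clear.

**Last checks:**
- **Balls:** the last picture shows both resting well inside the blue pan.
- **Nut:** it is in its own bay, against the divider.
- **Tray:** it stands flat on the bench.
- **Gripper:** it is open and about 210 mm up, with wrist forces near zero.

No check failed. The highest contact force I saw was about 14 N, while pressing the tray flat.

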